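# Charge the cap feeder and hold its run key in

### The arm

A 6-joint arm with a two-finger parallel gripper is mounted at the origin on a cart in front of the work surface, level with it; the furniture and walls round the work are solid. World frame = base frame: x ahead of the robot, y to its left, z up, the work surface at z = 0. Lengths are in m, angles in rad, forces in N, time in s.
With the tool pointing down it reaches from about 0.35 to 0.975 m from the base axis. Payload 4.9 kg.
Tool frame: the origin (TCP) lies on the mounting face of the last link; the fingertips stand 173 mm ahead of it and the grasp point (between the pads) lies 155 mm ahead of it; z points along the fingers, y is the line along which they close (so a half turn about z gives the same grasp; the last joint's range is limited). The gripper opens to 85 mm and grips with 20 to 120 N. Pads are 22 mm wide; open, the fingers measure 114 mm over their backs; the gripper's body (76 mm by 85 mm) begins 54 mm behind the grasp point. The pads swing forward as they close: fully open they stand 13 mm farther back than shut.
Start: joints at [-1.455, 0.053, 1.613, -0, 1.476, -0.119], TCP at [0.145, -0.608, 0.405] pointing down, gripper open.
Joint ranges: [-3.01, 3.01], [-1.01, 2.22], [0.06, 2.58], [-1.02, 4.17], [0.09, 2.62], [-3.14, 3.14]. Speed limits (rad/s): [2.57, 2.57, 3.14, 3.14, 3.14, 3.14].

### API

Orientations are given as a rotation vector (axis times angle).
In Python, from station import monitor, eyes, finish_job gives the robot as it stands. The module is installed in compiled form; this text tells all that it offers.
- The arm moves only by the tool step_arm, never from a script. Its argument "commands" is a list of rows, each a list of 3 entries, a list of its own where there are three numbers: the opening in per cent of the stroke, from 0 (shut) to 100 (fully open), then the shift along the tool's x, y, z in mm, then the turn about the tool's z in degrees. In form: [[hand, [x, y, z], yaw], ...]. A call has 1 to 12 rows; each row is the pose to reach, as a shift and turn from the pose commanded when the call began, along the tool's axes at that moment; what a row does not reach only later rows make up. A row lasts 1/8 s, in which the tool goes at most 62.5 mm and 10.7 degrees, less where a joint would pass 70% of its speed; a pose out of reach is approached as far as the arm can. A call with a gripper value outside its range is refused whole. The fingers move at their own pace and stop on an object; "squeeze" is the grip in N (left out, the last holds). Time passes only in rows, so rows that repeat a pose let the fingers close. It gives the time, the measured TCP pose, the force, the opening and the grip force at its end, in the units of the state.
- monitor.get_obs(): the state, without advancing time (a new reading comes with each control period).
- eyes.get_image(name): name is "scene" or "top" or "wrist"; returns the picture (400x640x3 uint8, red, green, blue); there is no depth.
- eyes.camera_info(name): a dict with "camera_matrix" (3x3 intrinsics, pixels), "k1" (the pictures are not rectified: a ray, as slopes to the right and down, at radius r is drawn at 1 + k1 r^2 times it, then the intrinsics apply), "extrinsics" (4x4, takes a point from camera to world coordinates). Camera axes: x right, y down, z forward; pixel columns grow to the right and rows downward; lengths in m; the calibration is good to about 2 mm. A picture is of the moment at which its call begins: read the wrist's pose just before it. camera_info takes no time and is no camera call; for the wrist camera it gives the pose at the moment of the call.
- finish_job(): hands the job in; it is judged then, once.
The state is a dict: "t": time; "q": joint angles; "dq": joint speeds; "effort": joint torques, N m; "tool_pos": TCP position; "tool_rot": TCP orientation; "contact_force": force on the tool from outside, world axes, zero at the start; "wrist_torque": the same for the moment, N m; "opening": finger opening in m; "grip_force": force on a finger pad.
Only numpy, scipy, OpenCV 4.12 (cv2) and the standard library are available. Lean on these libraries where they do the work, as an engineer would, in place of code of your own. Each camera call takes 0.05 s, during which the arm holds its last target. There are 200 camera calls.

### The job

Charge the cap feeder: lift the pan's bar to tip all five vial caps into the hopper behind it. Then take the run key from its stand beside the feeder, pass its blade down through the slot in the feeder's guard and press it fully home until its collar sits on the guard, and finish while still holding it there with the gripper, against the spring. Do not knock over or push away the two vials standing near the key stand.

Things in the scene. Friction and masses are not known exactly. Their poses are not given: they have to be found in the camera images.
- pan_bar (a point): Middle of the black round bar (12 mm diameter, 100 mm long) that lifts the pan, a steel tray 112 x 106 mm with 30 mm walls, floor 100 mm above the table. At rest the bar lies along y, 150 mm above the table, 40 mm before the pan's front wall and 20 mm above its top, on two thin arms at its ends: pinch its middle from above, fingers on its -x and +x sides; it turns between them. Axes turn with the pan.
- pan_hinge (a point): Middle of the pan's hinge line, 100 mm above the table, at the edge of the pan's floor away from the robot. Fixed to the feeder, with its axes: x from pan to hopper (away from the robot), y along the hinge, z up. The bar swings about this line (158 mm from it, starting 150 mm before it and 50 mm above it) up and over towards +x.
- pan (a joint): Tip angle of the pan, rad: 0 level, 1.25 fully tipped (stop). It lifts with about 3 N at the bar; a stiff hinge keeps it where it is left. The side at the hinge has no wall: the caps slide out there into the hopper at about 0.5 to 1.0 rad; tip to about 1.2 to be sure of all; the bar then stays standing 260 mm above the table.
- hopper_in (a point): Centre of the inner floor of the sheet-metal hopper, an open box 120 x 132 mm inside, just beyond the hinge; feeder axes. Its floor is 22 mm above the table, its side walls reach 130 mm and its back wall 140 mm above the table.
- slot (a point): Centre of the mouth of the slot in the flat top (8 mm thick, 80 x 80 mm) of the guard, a box 120 mm high on the feeder's right (-y) side, beside the pan; feeder axes. The slot is 12 mm along x and 34 mm along y, with square edges that do not guide: 2 mm clearance on each side of the key's blade. The tipped pan stays clear of it.
- plunger (a joint): How far the spring plunger under the slot is pressed down, m: 0 free, 0.010 when the key's collar sits on the guard. The blade's tip meets it 40 mm below the slot's mouth; it pushes back with 3 N at first and 8 N with the key home, so it lifts a key that is let go.
- key_grip (a point): Centre of the black handle of the upright run key: a block 14 mm along x, 38 mm along y, 44 mm high; grasp it from above across the 14 mm. The key's axes, z up. The handle's top is 20 mm above this point, the collar's top 24 mm below it, the blade's tip 82 mm below it. Mass about 0.12 kg. The key fits the slot either way round.
- key_collar (a point): Centre of the underside of the key's collar (44 x 22 mm, 8 mm thick), 32 mm below key_grip, the key's axes. Below it is the flat steel blade, 30 mm along y, 8 mm along x, 50 mm long. With the key home this point lies at the slot's mouth.
- key_stand: Fixed grey block, 64 x 60 mm, 60 mm high, on a foot 90 x 76 mm, in which the key stands at the start; origin at the centre of its underside. The key rests on its collar with 2 mm play round the blade; lift it 55 mm straight up to free it. It stands to the left (+y) of the feeder. Left of it is a tall capping press, its front 0.46 m ahead of the robot's base, a lever with a black ball reaching out of it to 0.37 m ahead at 0.65 m height: keep clear.
- feed_cap0_mid (a point): Middle of one of the five white vial caps in the pan (21 mm diameter, 9 mm high, not handled singly).
- feed_cap1_mid (a point): Middle of one of the five white vial caps in the pan (21 mm diameter, 9 mm high, not handled singly).
- feed_cap2_mid (a point): Middle of one of the five white vial caps in the pan (21 mm diameter, 9 mm high, not handled singly).
- feed_cap3_mid (a point): Middle of one of the five white vial caps in the pan (21 mm diameter, 9 mm high, not handled singly).
- feed_cap4_mid (a point): Middle of one of the five white vial caps in the pan (21 mm diameter, 9 mm high, not handled singly).
- near_vial_mid (a point): Middle of a small capped vial, 22 mm diameter, 56 mm high, standing in front of the press, left of the key stand; leave it.
- plain_vial_mid (a point): Middle of an empty clear vial, 30 mm diameter, 68 mm high, standing beyond the key stand (+x); leave it.
- run_key: The whole run key; its origin is the centre of the blade's tip, 82 mm below key_grip, the key's axes.

How it is judged:
By the outcome, as a careful person would: the job done as asked, in the order asked, and still so for the second after the job is handed in, while the arm keeps its last pose, push and grip.
It also fails if it takes over 58 s, if anything falls off the work surface, if the arm or the gripper's body presses on something with over 40 N, if the wrist force passes 120 N, or if a joint passes its speed limit or range.

## Working session

There is one attempt and no reset: what is moved stays moved. The work goes in short steps, Python scripts to look and compute and a tool call to move; the robot and the scene stay as the last step left them, time stands still between calls to the robot, and variables do not carry over. Pictures are saved under pics/ and viewed, at most 10 in all, crops included, and the job is handed in when it is done.

Besides the shell and the picture viewer there is one more tool, called after "Call:" as name([rows], argument=value, ...), one row to a line, values as JSON. step_arm: Moves the arm, as the interface text tells. Its arguments: {"type":"object","properties":{"commands":{"type":"array"},"squeeze":{"type":"number"}},"required":["commands"]}

```bash
mkdir -p pics
cat > h.py <<'E'
import numpy as np, cv2
from station import monitor, eyes, finish_job
from scipy.spatial.transform import Rotation as R
def ray(info,u,v):
    K=np.array(info["camera_matrix"]);k1=info["k1"];E=np.array(info["extrinsics"])
    d=np.array([(u-K[0,2])/K[0,0],(v-K[1,2])/K[1,1]]);s=d.copy()
    for _ in range(30): s=d/(1+k1*(s@s))
    return E[:3,3],E[:3,:3]@np.array([s[0],s[1],1])
def at_z(info,u,v,z):
    o,d=ray(info,u,v);return o+d*(z-o[2])/d[2]
def proj(info,P):
    K=np.array(info["camera_matrix"]);k1=info["k1"];E=np.array(info["extrinsics"])
    p=E[:3,:3].T@(np.array(P)-E[:3,3]);s=p[:2]/p[2];s=s*(1+k1*(s@s))
    return K[0,0]*s[0]+K[0,2],K[1,1]*s[1]+K[1,2]
def snap(n,f):
    im=eyes.get_image(n);cv2.imwrite(f,im[:,:,::-1]);return im
E
python3 - <<'E'
from h import *
o=monitor.get_obs();print({k:np.round(v,3) for k,v in o.items()})
for n in("scene","top"):
    im=snap(n,f"pics/{n}0.png");i=eyes.camera_info(n);print(n,i)
a=cv2.imread("pics/top0.png");cv2.imwrite("pics/top0b.png",cv2.resize(a,(800,500),interpolation=cv2.INTER_CUBIC))
E
```

```text
{'t': np.float64(0.0), 'q': array([-1.455,  0.053,  1.614,  0.   ,  1.476, -0.119]), 'dq': array([ 0.002, -0.001,  0.001,  0.001, -0.   , -0.002]), 'effort': array([ 0.0000e+00, -3.9368e+01, -3.7018e+01, -0.0000e+00,  7.0000e-03,
       -0.0000e+00]), 'tool_pos': array([ 0.145, -0.608,  0.403]), 'tool_rot': array([-3.118, -0.368, -0.   ]), 'contact_force': array([ 0.355,  0.221, -0.264]), 'wrist_torque': array([0.042, 0.009, 0.015]), 'grip_force': np.float64(0.0), 'opening': np.float64(0.086)}
scene {'camera_matrix': array([[450.00039468,   0.        , 317.43140853],
       [  0.        , 450.00039468, 202.38250141],
       [  0.        ,   0.        ,   1.        ]]), 'k1': 0.014534333328217231, 'extrinsics': array([[-8.76046146e-01, -3.73693105e-01,  3.04789456e-01,
         2.42204604e-01],
       [-4.82226278e-01,  6.80162616e-01, -5.52120125e-01,
         3.03610758e-01],
       [-9.82909556e-04, -6.30660192e-01, -7.76058474e-01,
         8.70717096e-01],
       [ 0.00000000e+00,  0.00000000e+00,  0.00000000e+00,
         1.00000000e+00]])}
top {'camera_matrix': array([[388.00713316,   0.        , 326.78109719],
       [  0.        , 388.00713316, 195.85462685],
       [  0.        ,   0.        ,   1.        ]]), 'k1': -0.021251773777952867, 'extrinsics': array([[ 0.02122268, -0.98023176,  0.19671119,  0.34632664],
       [-0.99937376, -0.02637169, -0.02359285, -0.21938177],
       [ 0.02831407, -0.1960873 , -0.98017758,  1.02410505],
       [ 0.        ,  0.        ,  0.        ,  1.        ]])}
```

View pics/top0.png

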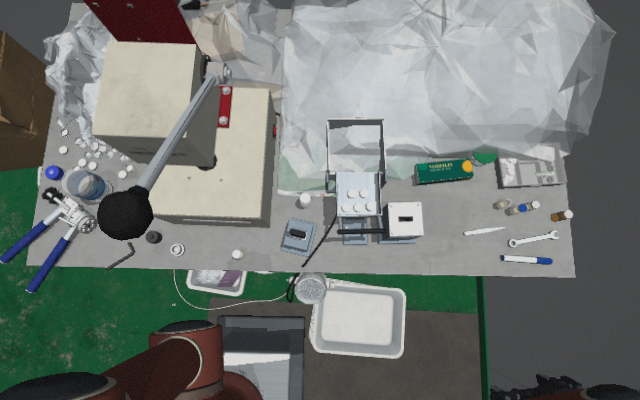

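View pics/scene0.png

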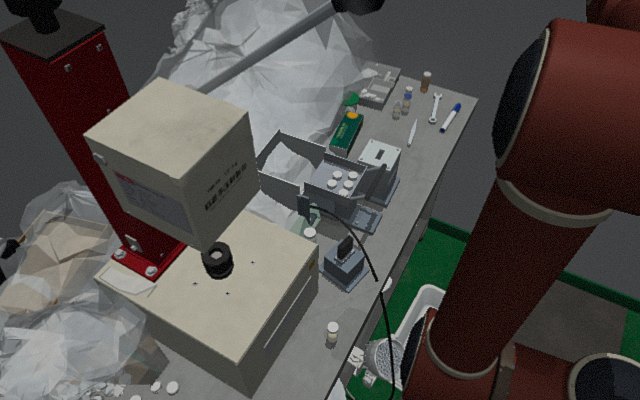

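The top view shows the bar at about (360,231), the slot at (405,219), the key at (298,234), and the vials at (237,254) and (304,200). A black cable runs between the stand and the feeder. I'll enlarge it.

Run:
```python
from h import *
a=cv2.imread("pics/top0.png")[110:260,265:435];cv2.imwrite("pics/topc.png",cv2.resize(a,None,fx=4,fy=4,interpolation=cv2.INTER_CUBIC))
a=cv2.imread("pics/scene0.png")[120:300,240:420];cv2.imwrite("pics/scc.png",cv2.resize(a,None,fx=3.3,fy=3.3,interpolation=cv2.INTER_CUBIC))
```

```text
(no output)
```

View pics/topc.png

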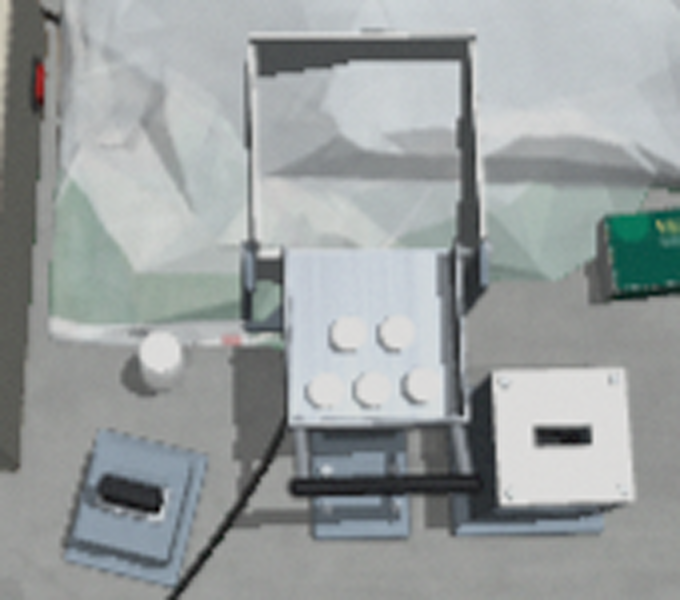

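View pics/scc.png

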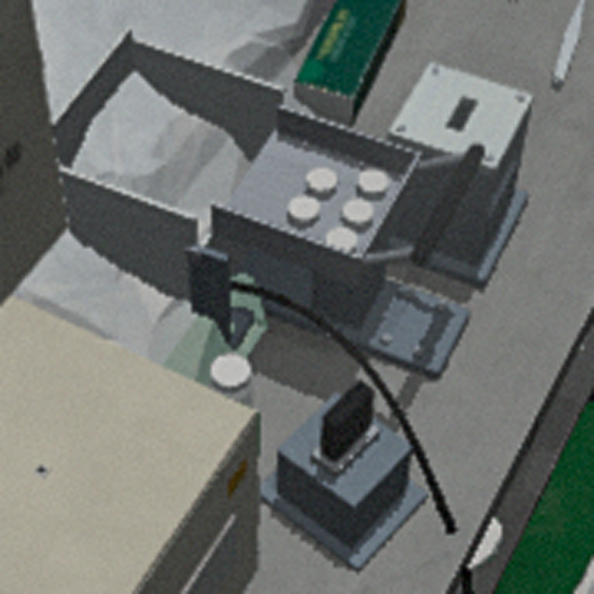

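Run:
```python
from h import *
T=eyes.camera_info("top");S=eyes.camera_info("scene")
t=lambda x,y,z:at_z(T,265+(x+.5)/4-.5,110+(y+.5)/4-.5,z)
s=lambda x,y,z:at_z(S,240+(x+.5)/3.3-.5,120+(y+.5)/3.3-.5,z)
for n,p in dict(barL=t(293,487,.15),barR=t(482,484,.15),slot=t(563,436,.12),slotL=t(535,436,.12),slotR=t(591,436,.12),g1=t(492,371,.12),g2=t(625,368,.12),g3=t(634,502,.12),g4=t(498,507,.12),
 hopBL=t(248,38,.14),hopBR=t(476,37,.14),pan4=t(290,425,.13),pan3=t(467,423,.13),
 st1=t(104,432,.06),st2=t(192,455,.06),st3=t(168,566,.06) ,keyL=t(99,486,.112),keyR=t(163,498,.112),keyc=t(131,488,.112),vial=t(160,355,.068),
 foot1=t(98,430,.0),foot2=t(207,455,0),foot3=t(175,585,0),foot4=t(65,555,0),
 s_bar1=s(478,150,.15),s_bar2=s(422,258,.15),s_slot=s(462,113,.12),s_key=s(350,398,.112),
 s_sA=s(354,378,.112),s_g1=s(434,65,.12),s_g2=s(530,95,.12),s_g3=s(485,168,.12),s_g4=s(390,128,.12)).items(): print(n,np.round(p,4))
print(np.round(at_z(T,237,254,.056),3))
o=monitor.get_obs();print(R.from_rotvec(o['tool_rot']).as_matrix().round(3), o['t'])
i=eyes.camera_info('wrist');print(i['camera_matrix'],np.round(i['extrinsics'],3))
```

```text
barL [ 0.4406 -0.2672  0.15  ]
barR [ 0.4449 -0.3745  0.15  ]
slot [ 0.4779 -0.4282  0.12  ]
slotL [ 0.4774 -0.4116  0.12  ]
slotR [ 0.4783 -0.4449  0.12  ]
g1 [ 0.5158 -0.3864  0.12  ]
g2 [ 0.5198 -0.4663  0.12  ]
g3 [ 0.4398 -0.4696  0.12  ]
g4 [ 0.435  -0.3892  0.12  ]
hopBL [ 0.7133 -0.2363  0.14  ]
hopBR [ 0.7186 -0.375   0.14  ]
pan4 [ 0.4789 -0.266   0.13  ]
pan3 [ 0.4827 -0.3695  0.13  ]
st1 [ 0.4819 -0.1533  0.06  ]
st2 [ 0.4688 -0.2087  0.06  ]
st3 [ 0.3997 -0.1959  0.06  ]
keyL [ 0.4425 -0.1552  0.112 ]
keyR [ 0.4364 -0.193   0.112 ]
keyc [ 0.4418 -0.174   0.112 ]
vial [ 0.5303 -0.187   0.068 ]
foot1 [ 0.4915 -0.1452  0.    ]
foot2 [ 0.4767 -0.218   0.    ]
foot3 [ 0.3908 -0.1994  0.    ]
foot4 [ 0.4086 -0.127   0.    ]
s_bar1 [ 0.4465 -0.3736  0.15  ]
s_bar2 [ 0.4398 -0.27    0.15  ]
s_slot [ 0.4796 -0.4299  0.12  ]
s_key [ 0.4419 -0.1769  0.112 ]
s_sA [ 0.4465 -0.1916  0.112 ]
s_g1 [ 0.5178 -0.4657  0.12  ]
s_g2 [ 0.4441 -0.4702  0.12  ]
s_g3 [ 0.4439 -0.3883  0.12  ]
s_g4 [ 0.5181 -0.3917  0.12  ]
[ 0.389 -0.025  0.056]
[[ 0.973  0.233 -0.   ]
 [ 0.233 -0.973  0.002]
 [ 0.    -0.002 -1.   ]] 0.1
[[341.88625434   0.         321.52369563]
 [  0.         341.88625434 201.37328028]
 [  0.           0.           1.        ]] [[ 0.231 -0.939 -0.256  0.211]
 [-0.973 -0.223 -0.059 -0.592]
 [-0.001  0.263 -0.965  0.372]
 [ 0.     0.     0.     1.   ]]
```

Both cameras agree within about 3 mm. The bar middle is near (0.443,-0.321,0.150) with the feeder yawed about +2.3°. The key is near (0.442,-0.174), yawed about -12°. Moving above the bar.

Call:
step_arm([
  [100,[36,-21,0],-8],
  [100,[72,-42,0],-16],
  [100,[108,-63,0],-24],
  [100,[144,-84,0],-32],
  [100,[180,-105,0],-40],
  [100,[216,-126,0],-48],
  [100,[252,-147,0],-56],
  [100,[288,-168,0],-64],
  [100,[324,-189,0],-72],
  [80,[357,-210,0],-79],
  [60,[357,-210,0],-79],
  [60,[357,-210,0],-79],
])

```text
t: 1.6
tool_pos: [0.4435, -0.3207, 0.4043]
tool_rot: [-2.174, -2.267, 0.001]
contact_force: [-0.3, 0.2, 0.5]
opening: 0.0513
grip_force: 0.0
```

Run:
```python
from h import *
o=monitor.get_obs();i=eyes.camera_info('wrist');im=snap('wrist','pics/w1.png')
M=R.from_rotvec(o['tool_rot']).as_matrix();print(o['t'],o['tool_pos'].round(4),o['opening'],M.round(3))
np.save('w1E.npy',np.array(i['extrinsics']))
for P in([.443,-.321,.15],[.4779,-.429,.12],[.442,-.174,.112]): print(np.round(proj(i,P),1))
# cable
T=eyes.camera_info("top");S=eyes.camera_info("scene")
for x,y in((270,450),(250,485),(220,530),(190,575)):
  for z in(.0,.04,.08,.12,.16,.2):
    P=at_z(T,265+(x+.5)/4-.5,110+(y+.5)/4-.5,z);u,v=proj(S,P);print(x,y,z,P.round(3),round((u-240)*3.3),round((v-120)*3.3))
```

```text
1.6 [ 0.4435 -0.3207  0.4043] 0.05125620436638913 [[-0.042  0.999 -0.001]
 [ 0.999  0.042  0.   ]
 [ 0.    -0.001 -1.   ]]
[320.4 209.9]
[356.4 322.5]
[327.7 -11.5]
270 450 0.0 [ 0.481 -0.26   0.   ] 344 379
270 450 0.04 [ 0.476 -0.258  0.04 ] 353 351
270 450 0.08 [ 0.471 -0.257  0.08 ] 362 320
270 450 0.12 [ 0.465 -0.255  0.12 ] 371 288
270 450 0.16 [ 0.46  -0.253  0.16 ] 382 253
270 450 0.2 [ 0.455 -0.252  0.2  ] 393 215
250 485 0.0 [ 0.457 -0.247  0.   ] 366 406
250 485 0.04 [ 0.453 -0.246  0.04 ] 374 377
250 485 0.08 [ 0.449 -0.245  0.08 ] 383 345
250 485 0.12 [ 0.444 -0.244  0.12 ] 393 312
250 485 0.16 [ 0.44  -0.243  0.16 ] 403 276
250 485 0.2 [ 0.436 -0.242  0.2  ] 414 238
220 530 0.0 [ 0.427 -0.228  0.   ] 393 443
220 530 0.04 [ 0.424 -0.228  0.04 ] 401 413
220 530 0.08 [ 0.421 -0.227  0.08 ] 410 381
220 530 0.12 [ 0.418 -0.227  0.12 ] 420 347
220 530 0.16 [ 0.415 -0.227  0.16 ] 430 310
220 530 0.2 [ 0.411 -0.226  0.2  ] 441 271
190 575 0.0 [ 0.398 -0.209  0.   ] 421 482
190 575 0.04 [ 0.396 -0.209  0.04 ] 429 451
190 575 0.08 [ 0.394 -0.21   0.08 ] 438 418
190 575 0.12 [ 0.392 -0.21   0.12 ] 447 383
190 575 0.16 [ 0.39  -0.211  0.16 ] 457 345
190 575 0.2 [ 0.388 -0.211  0.2  ] 468 305
```

View pics/w1.png

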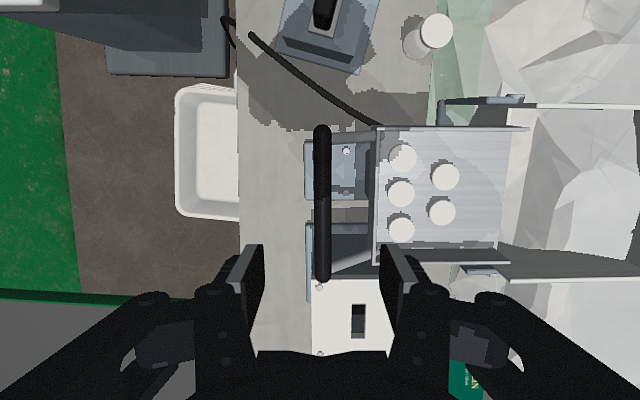

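The bar runs between (322,128) and (323,279) in the wrist view, within 2 mm of the estimate. The slot at (358,320) also agrees, and the cable lies low at z<0.04. Now I'll descend and pinch.

Call:
step_arm([
  [60,[0,1,35],0],
  [60,[0,1,70],0],
  [60,[0,1,90],0],
  [60,[0,1,98],0],
  [60,[0,1,98],0],
  [0,[0,1,98],0],
  [0,[0,1,98],0],
  [0,[0,1,98],0],
  [0,[0,1,98],0],
  [0,[0,1,98],0],
  [0,[0,1,98],0],
], squeeze=40)

```text
t: 3.02
tool_pos: [0.4443, -0.3209, 0.3081]
tool_rot: [-2.172, -2.268, 0.004]
contact_force: [-5.7, 0.2, 4.7]
opening: 0.0105
grip_force: 39.0
```

Call:
step_arm([
  [0,[0,3,-8],0],
  [0,[0,6,-15],0],
  [0,[0,10,-23],0],
  [0,[0,14,-30],0],
  [0,[0,18,-37],0],
  [0,[0,23,-44],0],
  [0,[0,28,-50],0],
  [0,[0,33,-57],0],
  [0,[0,39,-63],0],
  [0,[0,45,-68],0],
  [0,[0,51,-74],0],
  [0,[0,58,-79],0],
])

```text
t: 4.53
tool_pos: [0.5011, -0.3184, 0.3882]
tool_rot: [-2.17, -2.264, 0.01]
contact_force: [-16.0, 2.7, 12.5]
opening: 0.0103
grip_force: 39.3
```

Call:
step_arm([
  [0,[0,7,-5],0],
  [0,[0,14,-9],0],
  [0,[0,21,-13],0],
  [0,[0,29,-16],0],
  [0,[0,37,-19],0],
  [0,[0,44,-22],0],
  [0,[0,52,-24],0],
  [0,[0,60,-26],0],
  [0,[0,69,-28],0],
  [0,[0,77,-29],0],
  [0,[0,87,-29],0],
  [0,[0,87,-29],0],
])

```text
t: 6.02
tool_pos: [0.5903, -0.314, 0.4169]
tool_rot: [2.171, 2.268, 0.002]
contact_force: [-0.6, 1.3, 4.4]
opening: 0.0105
grip_force: 42.2
```

Run:
```python
from h import *
a=snap("top","pics/top1.png")[110:260,265:435,::-1];b=snap("scene","x.png")[120:300,240:420,::-1]
cv2.imwrite("pics/c1.png",np.hstack([cv2.resize(a,(400,353)),cv2.resize(b,(400,353))]))
```

```text
(no output)
```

View pics/c1.png

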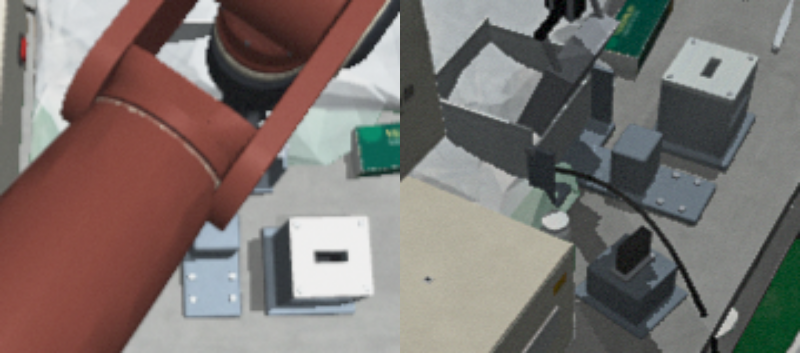

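The pan is tipped with the bar standing. I'll release, rise, and go above the key.

Call:
step_arm([
  [50,[0,0,0],0],
  [60,[0,0,0],0],
  [60,[0,0,0],0],
  [60,[0,0,-20],0],
  [60,[0,0,-50],0],
  [60,[20,-20,-50],2],
  [60,[45,-45,-45],5],
  [60,[70,-70,-35],8],
  [60,[100,-98,-20],11],
  [60,[125,-122,-5],14],
  [60,[145,-142,0],14],
  [60,[145,-142,0],14],
])

```text
t: 7.62
tool_pos: [0.4408, -0.1747, 0.4158]
tool_rot: [2.431, 1.987, 0.001]
contact_force: [0.4, -0.4, -0.2]
opening: 0.0515
grip_force: 0.0
```

Run:
```python
from h import *
o=monitor.get_obs();i=eyes.camera_info('wrist');im=snap('wrist','pics/w2.png')
M=R.from_rotvec(o['tool_rot']).as_matrix();print(o['t'],o['tool_pos'].round(4),o['opening'],M.round(3))
np.save('w2E.npy',np.array(i['extrinsics']))
for P in([.442,-.1755,.112],[.442,-.1755,.06]): print(np.round(proj(i,P),1))
T=eyes.camera_info("top");
b=snap('top','pics/top2.png')[110:260,265:435,::-1]
w=im[:,160:480,::-1]
cv2.imwrite("pics/c2.png",np.hstack([cv2.resize(w,(440,550),interpolation=cv2.INTER_CUBIC),cv2.resize(cv2.resize(b,(360,318)),(360,550))]))
```

```text
7.625 [ 0.4408 -0.1747  0.4158] 0.051515716750498645 [[ 0.199  0.98   0.002]
 [ 0.98  -0.199 -0.001]
 [-0.001  0.002 -1.   ]]
[321.9 192.7]
[321.7 179.8]
```

View pics/c2.png

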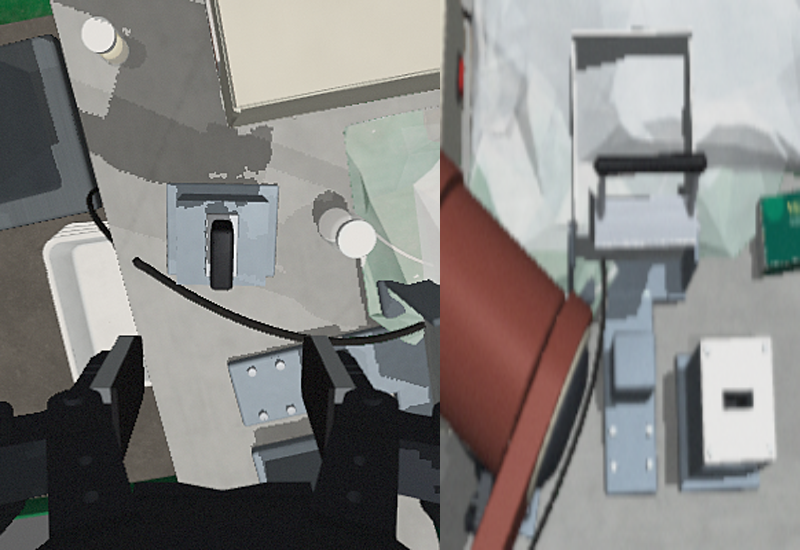

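The pan is empty in the top view and the bar is standing. The key handle at crop (222,257) is aligned with the fingers. I'll fit the handle outline and the slot numerically.

```bash
cat >> h.py <<'E'
def winfo(E): 
    i=dict(eyes.camera_info('wrist'));i['extrinsics']=E;return i
def slotfit(info,img,box,thr):
    x0,y0,x1,y1=box;g=cv2.cvtColor(img[y0:y1,x0:x1],cv2.COLOR_BGR2GRAY);m=(g<thr).astype(np.uint8)
    n,l,s,c=cv2.connectedComponentsWithStats(m);k=1+np.argmax(s[1:,4])
    g=255-np.clip(g.astype(float),0,255)
    ys,xs=np.nonzero(l==k);P=np.array([at_z(info,x+x0,y+y0,.12)[:2] for x,y in zip(xs,ys)])
    C=np.cov(P.T);w,V=np.linalg.eigh(C);return P.mean(0),np.sqrt(12*w),np.degrees(np.arctan2(-V[0,1]*np.sign(V[1,1]),abs(V[1,1]))),s[k]
E
python3 - <<'E'
from h import *
from scipy.optimize import minimize
top=cv2.imread('pics/top0.png');T=eyes.camera_info('top')
w1=cv2.imread('pics/w1.png');W1=winfo(np.load('w1E.npy'))
w2=cv2.imread('pics/w2.png');W2=winfo(np.load('w2E.npy'))
print('top2',slotfit(T,cv2.imread('pics/top2.png'),(393,210,417,228),110))
print('top',slotfit(T,top,(393,210,417,228),110))
print('w1',slotfit(W1,w1,(338,296,378,345),110))
def hand(info,img,box,p):
    x0,y0,x1,y1=box;g=cv2.cvtColor(img,cv2.COLOR_BGR2GRAY)[y0:y1,x0:x1];m=cv2.resize(g,None,fx=8,fy=8,interpolation=cv2.INTER_LINEAR)<60
    def cost(p):
        c,s=np.cos(p[2]/50),np.sin(p[2]/50);Q=[]
        for a in(-7,7):
            for b in(-19,19):
                for z in(.068,.112): Q.append(proj(info,[(p[0]+c*a-s*b)/1e3,(p[1]+s*a+c*b)/1e3,z]))
        Q=((np.array(Q)-[x0,y0]+.5)*8*16-8).astype(np.int32);r=np.zeros(m.shape,np.uint8)
        cv2.fillConvexPoly(r,cv2.convexHull(Q),1,shift=4)
        return 1-(m&(r>0)).sum()/(m|(r>0)).sum()
    r=minimize(cost,p,method='Nelder-Mead',options=dict(initial_simplex=np.array(p)+np.array([[0,0,0],[5,0,0],[0,5,0],[0,0,5]])))
    return r.x[0],r.x[1],np.degrees(r.x[2]/50),r.fun
p=[442,-174,-10]
print('w2',hand(W2,w2,(300,155,343,220),p));print('top',hand(T,top,(284,224,312,242),p))
E
```

```text
top2 (array([ 0.47808855, -0.42826284]), array([0.00924734, 0.03308491]), np.float64(0.9099049553761098), array([ 6,  7, 14,  4, 55], dtype=int32))
top (array([ 0.47816068, -0.42854611]), array([0.00932044, 0.03360378]), np.float64(1.6202509511686463), array([ 6,  7, 14,  4, 56], dtype=int32))
w1 (array([ 0.47897185, -0.42709381]), array([0.01113908, 0.03356427]), np.float64(2.5443533818527606), array([ 13,   8,  15,  34, 442], dtype=int32))
w2 (np.float64(441.74744845989227), np.float64(-171.86779046228196), np.float64(-12.002483868269922), np.float64(0.304719773607))
top (np.float64(440.2884674630693), np.float64(-173.09826785072352), np.float64(-17.88482748250844), np.float64(0.3140485629335976))
```

Call:
step_arm([
  [60,[2,1,40],0],
  [60,[2,1,85],0],
  [60,[2,1,125],0],
  [60,[2,1,150],0],
  [60,[2,1,165],0],
  [60,[2,1,165],0],
  [0,[2,1,165],0],
  [0,[2,1,165],0],
  [0,[2,1,165],0],
  [0,[2,1,165],0],
  [0,[2,1,165],0],
  [0,[2,1,165],0],
], squeeze=70)

```text
t: 9.22
tool_pos: [0.4432, -0.174, 0.2511]
tool_rot: [2.433, 1.986, -0.0]
contact_force: [-3.9, 0.5, 5.7]
opening: 0.0131
grip_force: 68.5
```

Call:
step_arm([
  [0,[0,0,-10],0],
  [0,[0,0,-30],0],
  [0,[0,0,-60],0],
  [0,[0,0,-95],0],
  [0,[0,0,-130],0],
  [0,[0,0,-155],0],
  [0,[-25,9,-160],-2],
  [0,[-65,23,-160],-4],
  [0,[-110,39,-160],-7],
  [0,[-155,55,-160],-10],
  [0,[-200,71,-160],-12],
  [0,[-230,82,-160],-14],
])

```text
t: 10.72
tool_pos: [0.4772, -0.4174, 0.4097]
tool_rot: [2.173, 2.268, 0.0]
contact_force: [1.1, -0.5, -0.5]
opening: 0.0131
grip_force: 68.1
```

Call:
step_arm([
  [0,[-10,1,10],0],
  [0,[-13,1,20],0],
  [0,[-13,1,20],0],
  [0,[-13,1,20],0],
])

```text
t: 11.22
tool_pos: [0.4789, -0.4275, 0.3897]
tool_rot: [-2.172, -2.269, -0.0]
contact_force: [-0.7, 0.2, -0.2]
opening: 0.0131
grip_force: 68.2
```

Run:
```python
from h import *
o=monitor.get_obs();i=eyes.camera_info('wrist');im=snap('wrist','pics/w3.png');np.save('w3E.npy',np.array(i['extrinsics']))
M=R.from_rotvec(o['tool_rot']).as_matrix();print(o['t'],o['tool_pos'].round(4),o['opening'],o['contact_force'].round(1),M.round(3))
s=snap('scene','pics/s3.png');snap('top','pics/top3.png')
z=o['tool_pos'][2]-.155-.004
S=eyes.camera_info('scene');T=eyes.camera_info('top')
c=np.array([*o['tool_pos'][:2],z])
for n,I in(('w',i),('s',S),('t',T)): print(n,[np.round(proj(I,c+[0,0,d])) for d in(.02,-.032,-.082)],'slot',np.round(proj(I,[.479,-.4275,.12])))
a=im[100:400,200:440,::-1];b=s[100:210,330:430,::-1]
cv2.imwrite('pics/c3.png',np.hstack([cv2.resize(a,(400,500),interpolation=cv2.INTER_CUBIC),cv2.resize(b,(400,440),interpolation=cv2.INTER_CUBIC)[:500] if 0 else cv2.copyMakeBorder(cv2.resize(b,(400,440),interpolation=cv2.INTER_CUBIC),0,60,0,0,cv2.BORDER_CONSTANT)]))
```

```text
11.225 [ 0.4789 -0.4275  0.3897] 0.01314054979622407 [-0.7  0.2 -0.2] [[-0.044  0.999 -0.   ]
 [ 0.999  0.044  0.   ]
 [ 0.    -0.    -1.   ]]
w [array([320., 302.]), array([321., 246.]), array([321., 215.])] slot [321. 203.]
s [array([386., 111.]), array([383., 129.]), array([381., 146.])] slot [379. 155.]
t [array([420., 209.]), array([413., 213.]), array([408., 216.])] slot [405. 218.]
```

View pics/c3.png

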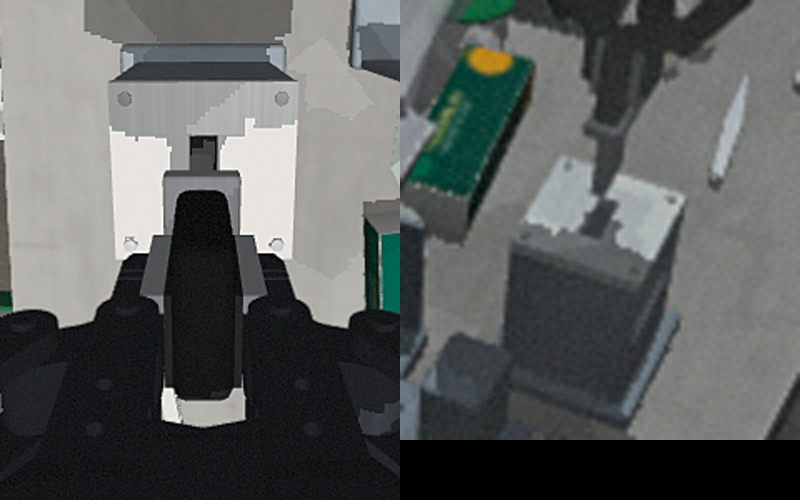

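The wrist view shows the collar at crop x 163–240 and the slot at x 190–217, so they are within 1 mm in x. I'll get the y offset of the key from edge profiles.

Run:
```python
from h import *
w=cv2.imread('pics/w3.png');W=winfo(np.load('w3E.npy'));g=cv2.cvtColor(w,cv2.COLOR_BGR2GRAY)
for u in(303,307,338,341): print(u,g[194:244,u].tolist())
print('slot col 322',g[174:206,322].tolist(), 'row190',g[190,306:340].tolist(),'row196',g[196,306:340].tolist())
for v in(210,220): print('row collar',v,g[v,290:352].tolist())
gz=.3897-.155-.004
f=np.array([-.044,1,0])
for d in(-4,-2,0,2,4):
    c=np.array([.4789,-.4275,0])+f*d/1e3
    print(d,[tuple(np.round(proj(W,c+f*b+[0,0,gz+z]),1)) for b,z in((.022,-.032),(.022,-.024),(.019,.02))], 'slot +y end',np.round(proj(W,[.479-.0007,-.4275+.017+d/1e3,.12]),1))
for p in(-11,11): print(np.round(proj(W,np.array([.4789+p/1e3,-.4275+.022,gz-.032])),1))
T=eyes.camera_info('top');t=cv2.cvtColor(cv2.imread('pics/top3.png'),cv2.COLOR_BGR2GRAY)
```

```text
303 [153, 151, 151, 153, 152, 152, 154, 160, 84, 68, 70, 78, 120, 133, 141, 140, 137, 139, 139, 138, 139, 139, 137, 138, 136, 136, 137, 137, 138, 139, 139, 138, 140, 142, 145, 148, 151, 147, 127, 133, 134, 136, 134, 103, 76, 79, 80, 25, 10, 9]
307 [156, 155, 156, 156, 157, 156, 159, 160, 86, 66, 71, 79, 122, 132, 143, 139, 138, 140, 140, 139, 141, 146, 114, 42, 9, 5, 7, 10, 13, 3, 21, 8, 12, 16, 18, 9, 13, 10, 10, 13, 7, 13, 19, 18, 18, 17, 19, 16, 15, 15]
338 [228, 228, 228, 227, 228, 228, 233, 240, 108, 63, 70, 84, 125, 135, 144, 141, 142, 139, 141, 143, 140, 140, 142, 126, 122, 125, 127, 129, 130, 127, 132, 134, 135, 139, 138, 111, 112, 106, 71, 72, 71, 33, 0, 0, 0, 8, 1, 13, 16, 14]
341 [229, 229, 228, 228, 228, 229, 233, 238, 104, 59, 73, 79, 123, 133, 140, 138, 139, 140, 139, 118, 121, 124, 119, 124, 124, 122, 122, 122, 122, 124, 121, 121, 122, 121, 120, 122, 121, 120, 120, 120, 122, 123, 122, 121, 122, 125, 125, 74, 91, 90]
slot col 322 [177, 175, 175, 176, 174, 180, 185, 84, 11, 33, 76, 69, 70, 72, 71, 72, 66, 64, 65, 77, 72, 73, 73, 73, 74, 75, 74, 72, 74, 75, 76, 77] row190
[... 1002 characters left out ...]
(216.2)), (np.float64(320.2), np.float64(263.6))] slot +y end [320.8 185.9]
-2 [(np.float64(320.6), np.float64(207.3)), (np.float64(320.5), np.float64(212.1)), (np.float64(320.2), np.float64(258.2))] slot +y end [320.9 183.1]
0 [(np.float64(320.5), np.float64(203.3)), (np.float64(320.5), np.float64(208.0)), (np.float64(320.2), np.float64(252.8))] slot +y end [321.1 180.4]
2 [(np.float64(320.5), np.float64(199.3)), (np.float64(320.5), np.float64(203.8)), (np.float64(320.2), np.float64(247.4))] slot +y end [321.2 177.6]
4 [(np.float64(320.5), np.float64(195.3)), (np.float64(320.5), np.float64(199.6)), (np.float64(320.1), np.float64(241.9))] slot +y end [321.3 174.8]
[299.8 202.5]
[345.2 204.3]
```

The collar edge is about 0.9 mm to +y and the slot about 0.3 mm to -y. I'll correct by (-1, +0.5) mm and enter slowly.

Call:
step_arm([
  [0,[-1,0.5,5],0],
  [0,[-1,0.5,12],0],
  [0,[-1,0.5,20],0],
  [0,[-1,0.5,26],0],
  [0,[-1,0.5,30],0],
  [0,[-1,0.5,33],0],
  [0,[-1,0.5,36],0],
  [0,[-1,0.5,36],0],
])

```text
t: 12.38
tool_pos: [0.4793, -0.4294, 0.3535]
tool_rot: [-2.173, -2.268, -0.0]
contact_force: [0.2, 0.1, -2.1]
opening: 0.0129
grip_force: 68.2
```

Call:
step_arm([
  [0,[0,0,6],0],
  [0,[0,0,13],0],
  [0,[0,0,20],0],
  [0,[0,0,26],0],
  [0,[0,0,30],0],
  [0,[0,0,30],0],
])

```text
t: 13.12
tool_pos: [0.4792, -0.4293, 0.3232]
tool_rot: [-2.173, -2.268, -0.0]
contact_force: [0.3, -0.6, -1.2]
opening: 0.0127
grip_force: 68.2
```

Call:
step_arm([
  [0,[0,0,4],0],
  [0,[0,0,7],0],
  [0,[0,0,9],0],
  [0,[0,0,11],0],
  [0,[0,0,12],0],
  [0,[0,0,12],0],
], squeeze=90)

```text
t: 13.88
tool_pos: [0.4795, -0.4297, 0.3126]
tool_rot: [2.172, 2.267, -0.0]
contact_force: [-0.4, 0.3, 5.7]
opening: 0.0129
grip_force: 90.8
```

Call:
step_arm([
  [0,[0,0,1],0],
  [0,[0,0,2],0],
  [0,[0,0,3],0],
  [0,[0,0,3],0],
])

```text
t: 14.38
tool_pos: [0.4796, -0.4297, 0.3112]
tool_rot: [2.172, 2.267, -0.001]
contact_force: [-2.4, 3.3, 12.0]
opening: 0.0126
grip_force: 91.7
```

Call:
step_arm([
  [0,[0,0,1],0],
  [0,[0,0,2],0],
  [0,[0,0,2],0],
  [0,[0,0,2],0],
])

```text
t: 14.88
tool_pos: [0.4796, -0.4297, 0.3112]
tool_rot: [2.172, 2.268, -0.001]
contact_force: [-6.0, 5.6, 18.6]
opening: 0.0132
grip_force: 92.8
```

Run:
```python
from h import *
o=monitor.get_obs();i=eyes.camera_info('wrist');im=snap('wrist','pics/w4.png')
print(o['t'],o['tool_pos'].round(4),o['contact_force'].round(1))
s=snap('scene','pics/s4.png');t=snap('top','pics/top4.png')
a=im[100:400,200:440,::-1];b=s[120:240,290:430,::-1];c=t[125:245,315:435,::-1]
cv2.imwrite('pics/c4.png',np.hstack([cv2.resize(a,(400,590)),np.vstack([cv2.resize(b,(390,295),interpolation=cv2.INTER_CUBIC),cv2.resize(c,(390,295),interpolation=cv2.INTER_CUBIC)])]))
```

```text
14.875 [ 0.4796 -0.4297  0.3112] [-6.   5.6 18.6]
```

View pics/c4.png

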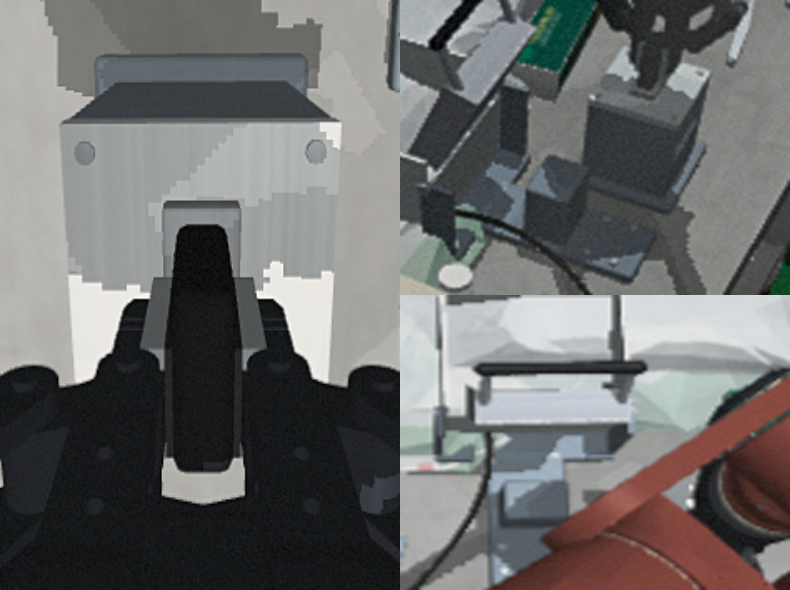

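The collar is flat on the guard: z has stalled at 0.3112 while the force rose to 18.6 N. My last picture goes to checking the caps in the hopper.

Run:
```python
from h import *
a=cv2.imread('pics/top2.png')[112:200,318:395];b=cv2.imread('pics/s4.png')[115:225,240:350]
f=lambda x:cv2.convertScaleAbs(cv2.resize(x,(400,450),interpolation=cv2.INTER_CUBIC),alpha=1.0)
cv2.imwrite('pics/c5.png',np.hstack([f(a),f(b)]))
```

```text
(no output)
```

View pics/c5.png

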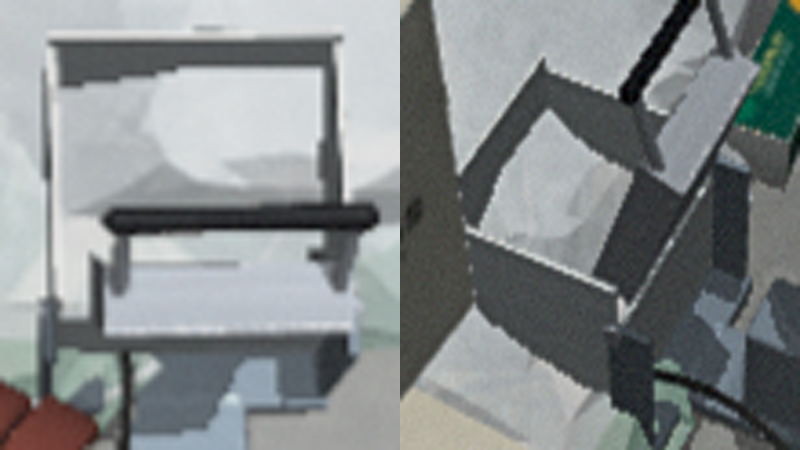

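Run:
```python
from h import *
T=eyes.camera_info('top');h=np.array([.5943,-.315,.1])
for th in(1.0,1.1,1.2,1.25):
    a=np.radians(161.57)-th;print(th,np.round(proj(T,h+[.158*np.cos(a),0,.158*np.sin(a)]),1))
print('seen v 154.4')
o=monitor.get_obs();print(o['tool_pos'].round(4),o['contact_force'].round(1),o['t'])
```

```text
1.0 [364.7 171. ]
1.1 [364.9 163.3]
1.2 [365.  155.8]
1.25 [365.  152.1]
seen v 154.4
[ 0.4796 -0.4297  0.3111] [-6.1  5.1 18.4] 15.025
```

The pan stands at about 1.22 rad and the key is home and held, so I'm handing in.

```bash
python3 -c "
from station import finish_job
print(finish_job())"
```

```text
the job is handed in; nothing more can be done
None
```

I handed the job in at about 15 s: the pan stands at about 1.22 rad, and the key is home with its collar on the guard, still gripped and pressed with about 18 N; I could not see the five caps in the hopper, because the sheet there and the tipped pan block the view.

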